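# Zero the polariser rotation stage and clamp it

## Robot

A 7-joint arm with a two-finger parallel gripper is mounted at the origin on the work surface; the furniture and walls round the work are solid. World frame = base frame: x ahead of the robot, y to its left, z up, the work surface at z = 0. Lengths are in mm, angles in rad, forces in N, time in s.
With the tool pointing down it reaches from about 350 to 900 mm from the base axis. Payload 19.9 kg.
Tool frame: the origin (TCP) lies between the finger pads; the fingertips stand 19 mm ahead of it and the grasp point (between the pads) is the TCP; z points along the fingers, y is the line along which they close (so a half turn about z gives the same grasp; the last joint's range is limited). The gripper opens to 85 mm and grips with 20 to 120 N. Pads are 22 mm wide; open, the fingers measure 114 mm over their backs; the gripper's body (76 mm by 85 mm) begins 54 mm behind the grasp point. The pads swing forward as they close: fully open they stand 13 mm farther back than shut.
Start: joints at [1.292, 0.417, -0.01, 1.614, 0.005, 1.111, -0.053], TCP at [147.225, -607.394, 250.26] pointing down, gripper open.
Joint ranges: [-2.81, 2.81], [-0.39, 2.02], [-1.27, 1.25], [0.06, 2.57], [-1.19, 4.33], [0.19, 2], [-2.82, 2.82]. Speed limits (rad/s): [1.89, 1.89, 2.39, 2.39, 3.01, 3.01, 3.01].

## Interface

Orientations are given as a unit quaternion [w, x, y, z].
In Python, from bench import r, cams, workorder gives the robot as it stands.
- The arm moves only by the tool move_arm, never from a script. Its argument "steps" is one flat list of numbers, 7 for each row, row after row: the turn, a rotation vector about the world's x, y, z in degrees, then the shift along the world's x, y, z in mm, then the opening, from 0 (shut) to 1 (fully open). A call has 1 to 20 rows; each row is the pose to reach, as a shift and turn from the pose commanded when the call began; what a row does not reach only later rows make up. A row lasts 1/12 s, in which the tool goes at most 41.7 mm and 7.16 degrees, less where a joint would pass 70% of its speed; a pose out of reach is approached as far as the arm can. A call with a gripper value outside its range is refused whole. The fingers move at their own pace and stop on an object; the grip force is fixed at half the most. Time passes only in rows, so rows that repeat a pose let the fingers close. It gives the time, the measured TCP pose, the force, the opening and the grip force at its end, in the units of the state.
- r.sense(): the state, without advancing time (a new reading comes with each control period).
- cams.read_camera(name): name is "scene" or "top" or "wrist"; returns a dict with "pixels" (400x640x3 uint8, red, green, blue), "depth" (400x640 float32, mm along the optical axis (not along the pixel's ray), 0 where there is no reading), "camera_matrix" (3x3 intrinsics, pixels), "xyz" and "attitude" of the camera in the world; the wrist camera has in their place "T_tool_cam" (4x4, takes a point from camera to tool coordinates, whose origin is the TCP and whose axes are the flange's). Camera axes: x right, y down, z forward; pixel columns grow to the right and rows downward; lengths in mm; the calibration is good to about 2 mm. The wrist camera is an equidistant fisheye: a pixel r from the principal point sees the ray r / f radians off the axis. A picture is of the moment at which its call begins: read the wrist's pose just before it.
- workorder.job_done(): hands the job in; it is judged then, once.
The state is a dict: "time": time; "qpos": joint angles; "dq": joint speeds; "tau": joint torques, N m; "tool_pos": TCP position; "tcp_rot": TCP orientation; "wrist_force": force on the tool from outside, world axes, zero at the start; "wrist_torque": the same for the moment, N m; "finger_gap": opening from 0.0 (shut) to 1.0 (fully open); "grasp_force": force on a finger pad.
Only numpy, scipy, OpenCV 4.12 (cv2) and the standard library are available. Lean on these libraries where they do the work, as an engineer would, in place of code of your own. Each camera call takes 0.05 s, during which the arm holds its last target. There are 200 camera calls.

## Task

The polariser has been left turned away from zero on its rotation stage. Swing the clamp lever back (counter-clockwise seen from above) to free the dial, push the dial round by a finger post until its white index line meets the zero line of the scale, then swing the clamp lever clockwise again until the dial is clamped tight, with the index still on zero. Work by pushing gently with closed fingertips: grip and lift nothing, leave the polariser in its seat, and do not shift the optics that stand about.

Things in the scene. Friction and masses are not known exactly. Their poses are not given: they have to be found in the camera images.
- stage: Rotation stage, bolted down, elsewhere each time. Black round foot, 180 mm across, 10 mm high, with an aluminium scale ring on it and the dial on top. Origin: on the dial's vertical axis at bench level; z up, x away from the zero line (so the zero line is on the -x side, towards the robot within about 20 degrees), y to its left.
- scale_ring (a point): Centre of the top of the aluminium scale ring: 160 mm across, 26 mm above the bench, with thin dark scale lines every 5 degrees all round outside the dial.
- zero_line (a point): Inner end of the zero line on the scale ring, 64 mm from the dial's axis, 26 mm above the bench. The zero line is the only one that runs across the whole width of the ring (15.5 mm) and the only thick one (2.4 mm); all others are under 1 mm thick and at most 10 mm long.
- dial_centre (a point): Point on the dial's axis level with the dial's top face, 34 mm above the bench. The dial is a black knurled disc, 124 mm across.
- dial_disc (a joint): Dial angle, rad: 0 when the index line meets the zero line; grows counter-clockwise seen from above. Starts at 0.5 to 1.2, so it must be turned clockwise. Unclamped, it turns both ways, past zero too, on about 2 N at a post, and stays where it is left. Clamped, it holds against some 20 N.
- index_mark (a point): Outer end of the white index line (18 mm long, 2.4 mm wide) on the dial's top face, at its rim, 61.5 mm from the axis.
- post_left (a point): Top centre of one of the dial's two finger posts: upright steel pin, 12 mm thick, 46 mm from the axis, from the dial's face (34 mm) up to 72.5 mm above the bench. It stands 90 degrees clockwise of the index line seen from above: at zero on the stage's +y (left) side; as found, nearer the robot than that.
- post_right (a point): Top centre of the other, equal finger post, right opposite across the axis: at zero on the stage's -y (right) side; as found, farther from the robot than that.
- clamp_arm (a joint): Clamp lever angle, rad: 0 fully back (end stop), grows clockwise seen from above, end stop at 1.10. Below 0.6 the dial is free; above it a shoe presses on the dial's rim, and from 0.8 on the dial is held tight. Found tight at 0.9 to 1.05. Stays where it is left; 4 to 6 N near its end moves it.
- lever_pivot (a point): On the clamp lever's vertical pivot, in the middle of its hub (21 mm across, top 61 mm above the bench), 54.5 mm above the bench, 92 mm from the dial's axis.
- lever_end (a point): Centre of the 15 mm ball that ends the clamp lever, 58 mm from the pivot, 60 mm above the bench. The lever is a black bar 9.6 mm thick, its middle 55 to 60 mm above the bench. It points away from the dial: 75 degrees from the stage's x towards its y at joint 0, 12 degrees at 1.10. Nothing stands under its outer half.
- clamp_bracket (a point): Top of the black clamp bracket under the lever's hub, at the rear left of the stage (45 degrees between its x and y), 92 mm from the axis. Pillar 26 mm square; its bridge, 20 mm wide, 39 to 48 mm above the bench, reaches in over the dial's rim to 55 mm from the axis.
- polariser_mid (a point): Centre of the polariser cell: loose black ring with a glass face, 40 mm across, 12 mm high, its top 46 mm above the bench. It stands in the dial's seat, a raised collar round the axis, 53 mm across, top 41 mm above the bench, and turns with the dial.
- objective: Loose white microscope objective, 25 mm across, 42 mm high, standing on the bench before the stage; origin at its underside. To be left alone.
- dust_cap: Loose black dust cap, 40 mm across, 11 mm high, on the bench before the stage; origin at its underside. To be left alone.
- eyepiece: Loose black eyepiece, 50 mm across, 68 mm high, standing on the bench to the left before the stage; origin at its underside. To be left alone.
- loupe: Loose black loupe, 37 mm across, 40 mm high, standing on the bench to the right; origin at its underside. To be left alone.
- parts_cabinet: Grey six-drawer cabinet standing to the right of the stage, 173 x 212 x 146 mm high; origin under its centre. Fixed, plays no part; keep clear of it.
- lamp_supply: Beige lamp supply box at the far right, 231 x 154 x 95 mm high; origin under its centre. Fixed, plays no part.

How it is judged:
By the outcome, as a careful person would: the job done as asked, in the order asked, and still so for the second after the job is handed in, with the robot touching nothing.
It also fails if it takes over 64 s, if anything falls off the work surface, if the arm or the gripper's body presses on something with over 40 N, if the wrist force passes 120 N, or if a joint passes its speed limit or range.

## Working session

There is one attempt and no reset: what is moved stays moved. The work goes in short steps, Python scripts to look and compute and a tool call to move; the robot and the scene stay as the last step left them, time stands still between calls to the robot, and variables do not carry over. Pictures are saved under pics/ and viewed, at most 10 in all, crops included, and the job is handed in when it is done.

Besides the shell and the picture viewer there is one more tool, called after "Request:" as name(argument=value, ...), one argument or row to a line, values as JSON. move_arm: Moves the arm, as the interface text tells. Its arguments: {"type":"object","properties":{"steps":{"type":"array"}},"required":["steps"]}

```bash
mkdir -p pics; cat > h.py <<'E'
import numpy as np, cv2
from scipy.spatial.transform import Rotation as R
from bench import r, cams, workorder
def rot(q): return R.from_quat([q[1],q[2],q[3],q[0]]).as_matrix()
def snap(n):
    c=cams.read_camera(n); return c
def plane(c,uv,z):
    K=np.array(c['camera_matrix']); A=np.array(c['attitude'],float)
    A=rot(A) if A.size==4 else A.reshape(3,3)
    uv=np.atleast_2d(uv).astype(float)
    d=np.c_[(uv[:,0]-K[0,2])/K[0,0],(uv[:,1]-K[1,2])/K[1,1],np.ones(len(uv))]@A.T
    p=np.array(c['xyz'],float); t=(z-p[2])/d[:,2]
    return p+d*t[:,None]
def save(c,f,crop=None,s=1):
    im=c['pixels'][:,:,::-1]
    if crop: x0,y0,x1,y1=crop; im=im[y0:y1,x0:x1]
    cv2.imwrite('pics/'+f,cv2.resize(im,None,fx=s,fy=s,interpolation=cv2.INTER_CUBIC))
E
python3 - <<'E'
from h import *
for n in('top','scene'):
    c=snap(n); save(c,n+'0.png'); print(n,c['xyz'],c['attitude'],c['camera_matrix'])
    np.savez(n+'0.npz',**c)
s=r.sense(); print(s['time'],s['tool_pos'],s['tcp_rot'],s['wrist_force'])
E
```

```text
top [361.82366653 -13.62508237 970.44596351] [-0.04957684  0.70598525 -0.70580168  0.03116004] [[376.87771209   0.         314.64224083]
 [  0.         376.87771209 200.08559856]
 [  0.           0.           1.        ]]
scene [-299.65296201  614.02352176  832.04987412] [ 0.18551165 -0.39533208  0.8084214  -0.39465532] [[408.77296708   0.         322.94857039]
 [  0.         408.77296708 197.38619213]
 [  0.           0.           1.        ]]
0.1 [ 147.17974322 -607.1108983   249.71345815] [-5.52956864e-04  9.92934213e-01  1.18664785e-01 -1.05017346e-04] [-0.42529427 -0.34035229  0.8217537 ]
```

View pics/top0.png

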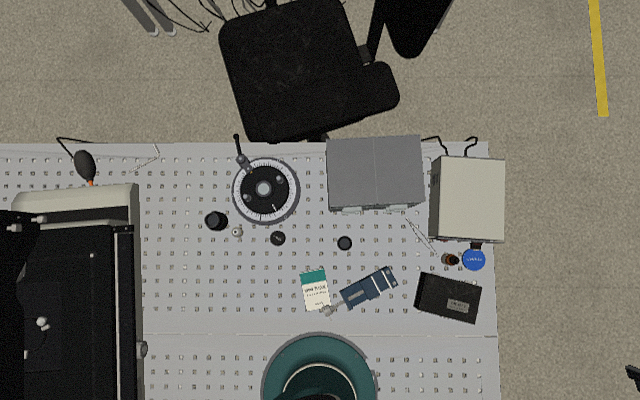

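View pics/scene0.png

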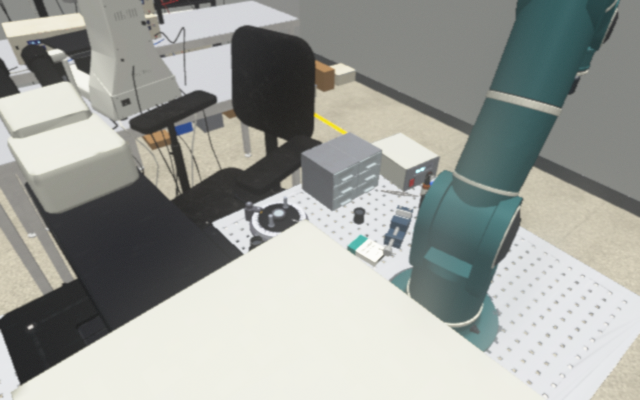

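The top view shows the stage at about (265,190), with the clamp lever from (243,160) up to (237,138). The cabinet is to its right, and the eyepiece (215,220), objective (237,232), cap (278,238) and loupe (344,243) are all in front of it. I'll zoom in and measure.

```bash
python3 - <<'E'
from h import *
c=dict(np.load('top0.npz')); save(c,'top0z.png',(210,125,320,255),4.6)
im=c['pixels']; g=cv2.cvtColor(im,cv2.COLOR_RGB2GRAY); hsv=cv2.cvtColor(im,cv2.COLOR_RGB2HSV)
# ring: bright pixels in roi
for name,uv,z in [('dialc',(264.5,189),34),('leverend',(236.5,136.5),60),('hub',(242,160),61)]:
    print(name,plane(c,uv,z)[0].round(1), c['depth'][int(uv[1]),int(uv[0])])
E
```

```text
dialc [497.6 137.3  34. ] 937.3436
leverend [626.2 205.5  60. ] 932.7224
hub [566.2 190.   61. ] 933.73035
```

View pics/top0z.png

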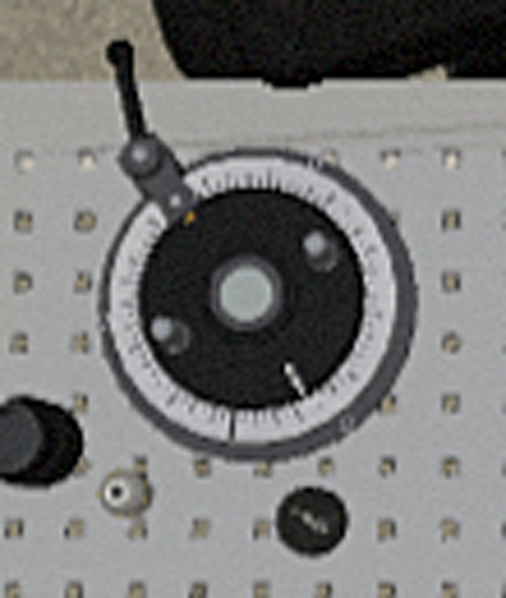

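The zoom shows the zero line at about (233,411)–(232,440), the index's outer end at (304,397), and the post tops at (162,328) and (316,244). The hub is at (145,153) and the ball at (119,52). Next I convert these and check them against the given sizes.

```bash
python3 - <<'E'
from h import *
c=dict(np.load('top0.npz')); f=lambda x,y:((x+.5)/4.6-.5+210,(y+.5)/4.6-.5+125)
im=c['pixels']; g=cv2.cvtColor(im,cv2.COLOR_RGB2GRAY)
# scale ring: bright region enclosing -> fit outer ellipse using white mask
roi=np.zeros_like(g); cv2.circle(roi,(265,191),33,255,-1)
m=((g>165)&(roi>0)).astype(np.uint8)
P={}
for n,(x,y),z in [('zero_in',(233,411),26),('zero_out',(232,440),26),('index',(304,397),34),('postL',(162,328),72.5),('postR',(316,244),72.5),('pol',(246,294),46),('hub',(145,153),61),('ball',(119,52),60),('discL',(138,297),34),('discR',(363,297),34),('discB',(250,410),34),('ringL',(105,300),26),('ringR',(397,300),26),('ringB',(250,443),26),('bracket',(182,210),48),('eyepiece',(22,436),68),('obj',(118,491),42),('cap',(311,520),11)]:
    P[n]=plane(c,f(x,y),z)[0]; print(n,P[n].round(1))
C=np.mean([P['postL'][:2],P['postR'][:2]],0); print('C posts',C, 'postdist',np.linalg.norm(P['postL']-P['postR']))
C=np.mean([C,P['pol'][:2]],0)
for n in P:
    d=P[n][:2]-C; print(n,np.hypot(*d).round(1),np.degrees(np.arctan2(d[1],d[0])).round(1))
d=P['ball']-P['hub'];print('lever',np.hypot(*d[:2]),np.degrees(np.arctan2(d[1],d[0])))
E
```

```text
zero_in [435.2 148.3  26. ]
zero_out [419.3 148.5  26. ]
index [442.2 108.3  34. ]
postL [475.2 178.5  72.5]
postR [519.7  98.   72.5]
pol [497.  138.9  46. ]
hub [571.6 192.3  61. ]
ball [627.7 208.1  60. ]
discL [497.2 200.4  34. ]
discR [497.   76.7  34. ]
discB [435.1 137.6  34. ]
ringL [496.8 220.5  26. ]
ringR [496.4  58.6  26. ]
ringB [417.6 138.6  26. ]
bracket [542.9 174.3  48. ]
eyepiece [418.8 252.   68. ]
obj [390.9 206.7  42. ]
cap [376.  106.5  11. ]
C posts [497.44742973 138.25829229] postdist 91.93155946789183
zero_in 62.8 171.2
zero_out 78.6 172.7
index 62.9 -151.2
postL 45.6 118.9
postR 46.4 -61.1
pol 0.4 121.8
hub 91.7 35.9
ball 147.8 28.0
discL 61.8 90.0
discR 61.9 -90.2
discB 62.2 -179.1
ringL 81.9 90.3
ringR 80.0 -90.6
ringB 79.6 180.0
bracket 58.0 38.0
eyepiece 137.9 124.7
obj 126.3 147.3
cap 125.4 -165.2
lever 58.32084131507003 15.670884874908777
```

Everything fits the given sizes: centre (497.3,138.5), stage yaw about −8.5°, dial about 37°, lever about 0.89 rad. I'll move over to the right of the lever with the fingers closing.

Request:
move_arm(
  steps=[0,0,0,480,779,0,0,0,0,0,480,779,0,0,0,0,0,480,779,0,0,0,0,0,480,779,0,0,0,0,0,480,779,0,0,0,0,0,480,779,0,0,0,0,0,480,779,0,0,0,0,0,480,779,0,0,0,0,0,480,779,0,0,0,0,0,480,779,0,0,0,0,0,480,779,0,0,0,0,0,480,779,0,0,0,0,0,480,779,0,0,0,0,0,480,779,0,0,0,0,0,480,779,0,0,0,0,0,480,779,0,0,0,0,0,480,779,0,0,0,0,0,480,779,0,0,0,0,0,480,779,0,0,0,0,0,480,779,0,0],
)

```text
time: 1.77
tool_pos: [585.0, 103.8, 250.0]
tcp_rot: [0.0, 0.993, 0.118, -0.0]
wrist_force: [0.3, -0.4, -0.3]
finger_gap: 0.001
grasp_force: 0.0
```

Request:
move_arm(
  steps=[0,0,0,0,0,0,0,0,0,0,0,0,0,0,0,0,0,0,0,0,0],
)

```text
time: 2.02
tool_pos: [584.1, 101.9, 249.7]
tcp_rot: [0.0, 0.993, 0.119, -0.001]
wrist_force: [-0.2, 0.4, 0.5]
finger_gap: 0.002
grasp_force: 0.0
```

Request:
move_arm(
  steps=[0,0,0,43,68,0,0,0,0,0,43,68,0,0,0,0,0,43,68,-50,0,0,0,0,43,68,-90,0,0,0,0,43,68,-120,0,0,0,0,43,68,-145,0,0,0,0,43,68,-165,0,0,0,0,43,68,-180,0,0,0,0,43,68,-186,0,0,0,0,43,68,-186,0,0,0,0,43,68,-186,0],
)

```text
time: 2.93
tool_pos: [627.9, 169.8, 65.3]
tcp_rot: [-0.0, 0.993, 0.118, 0.0]
wrist_force: [0.1, -0.1, 0.6]
finger_gap: -0.001
grasp_force: 0.0
```

```bash
python3 - <<'E'
from h import *
s=r.sense(); print(s['tool_pos'],s['wrist_force'])
c=snap('top'); w=snap('wrist'); print(w['T_tool_cam'],w['camera_matrix'])
a=cv2.resize(c['pixels'][125:255,210:320],None,fx=3.2,fy=3.2,interpolation=cv2.INTER_CUBIC)
b=cv2.resize(w['pixels'],(416*640//400*1*5//8*1,416)) if 0 else cv2.resize(w['pixels'],(448,280))
o=np.zeros((416,a.shape[1]+448,3),np.uint8);o[:,:a.shape[1]]=a[:416];o[:280,a.shape[1]:]=b
cv2.imwrite('pics/l1.png',o[:,:800,::-1])
E
```

```text
[627.8914846 169.7797274  65.2804818] [ 0.14851091 -0.12155038  0.62993613]
[[ 9.92177919e-04 -9.48000774e-01 -3.18266475e-01  8.25118184e+01]
 [ 9.99999343e-01  1.12331245e-03 -2.28499745e-04 -1.09505019e-01]
 [ 5.74130630e-04 -3.18266039e-01  9.48001265e-01 -1.23404465e+02]
 [ 0.00000000e+00  0.00000000e+00  0.00000000e+00  1.00000000e+00]] [[309.70691629   0.         316.75891851]
 [  0.         309.70691629 199.61390698]
 [  0.           0.           1.        ]]
```

View pics/l1.png

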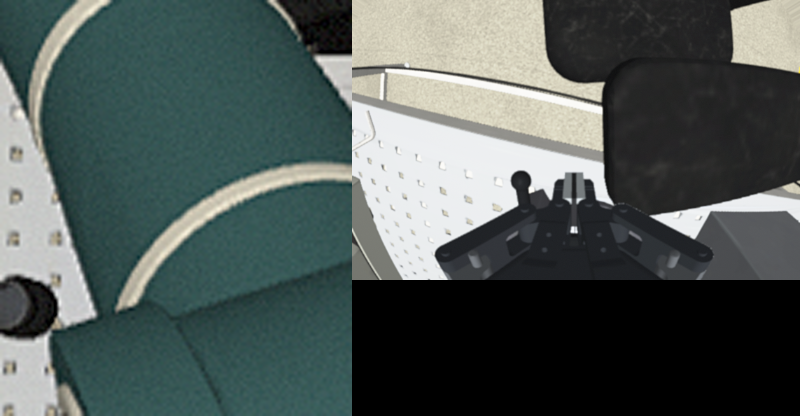

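The arm hides the stage from the top camera. The wrist view (shown at 0.7 scale) has the lever ball just left of the closed fingertips, as intended. I'll approach until contact.

Request:
move_arm(
  steps=[0,0,0,-1.5,5,0,0,0,0,0,-2.7,9.5,0,0,0,0,0,-3.8,13.5,0,0,0,0,0,-4.3,15.5,0,0,0,0,0,-4.6,16.5,0,0,0,0,0,-4.9,17.5,0,0,0,0,0,-5.1,18.5,0,0,0,0,0,-5.4,19.3,0,0,0,0,0,-5.4,19.3,0,0],
)

```text
time: 3.78
tool_pos: [622.0, 189.4, 64.2]
tcp_rot: [-0.0, 0.993, 0.119, -0.0]
wrist_force: [1.0, -1.7, 0.4]
finger_gap: 0.002
grasp_force: 0.8
```

Request:
move_arm(
  steps=[0,0,4,0.1,3.5,0,0,0,0,8,-0.1,7,0,0,0,0,12,-0.5,10.5,0,0,0,0,16,-1.1,14,0,0,0,0,20,-2,17.4,0,0,0,0,24,-3.2,20.8,0,0,0,0,28,-4.5,24,0,0,0,0,32,-6.1,27.2,0,0,0,0,36,-7.9,30.2,0,0,0,0,40,-9.9,33.1,0,0,0,0,40,-9.9,33.1,0,0,0,0,40,-9.9,33.1,0,0],
)

```text
time: 4.78
tool_pos: [612.1, 222.5, 64.2]
tcp_rot: [-0.0, 0.893, 0.45, -0.0]
wrist_force: [0.7, -0.5, -0.3]
finger_gap: -0.0
grasp_force: 0.4
```

Lever swept. Now I back off, rise and go above the push-start point behind the left post.

Request:
move_arm(
  steps=[0,0,0,8,-5.5,0,0,0,0,0,16,-11,0,0,0,0,0,16,-11,30,0,0,0,0,16,-11,65,0,0,0,0,16,-11,100,0,0,0,-5,-20,-20,115,0,0,0,-10,-55,-30,115,0,0,0,-15,-90,-40,115,0,0,0,-20,-125,-50,115,0,0,0,-25,-150,-55,115,0,0,0,-25,-162,-58,115,0,0,0,-25,-162,-58,115,0,0,0,-25,-162,-58,115,0,0,0,-25,-162,-58,115,0],
)

```text
time: 5.95
tool_pos: [451.3, 164.4, 179.6]
tcp_rot: [-0.0, 0.969, 0.247, 0.0]
wrist_force: [-0.2, 1.1, 0.5]
finger_gap: -0.005
grasp_force: 0.0
```

```bash
cat >> h.py <<'E'
def wsnap():
    s=r.sense(); w=snap('wrist'); w['tp']=np.array(s['tool_pos']); w['tr']=rot(s['tcp_rot']); return w
def wplane(w,uv,z):
    K=np.array(w['camera_matrix']);T=np.array(w['T_tool_cam'])
    uv=np.atleast_2d(uv).astype(float); q=(uv-K[:2,2])/K[0,0]; th=np.linalg.norm(q,axis=1,keepdims=True)
    d=np.c_[q/np.maximum(th,1e-9)*np.sin(th),np.cos(th)]
    d=d@(w['tr']@T[:3,:3]).T; o=w['tp']+w['tr']@T[:3,3]
    return o+d*((z-o[2])/d[:,2])[:,None]
E
python3 - <<'E'
from h import *
w=wsnap(); print(w['tp'],r.sense()['time']); np.savez('w1.npz',**w); save(w,'w1.png',None,1.25)
E
```

```text
[451.28182548 164.41121062 179.57657418] 6.0
```

View pics/w1.png

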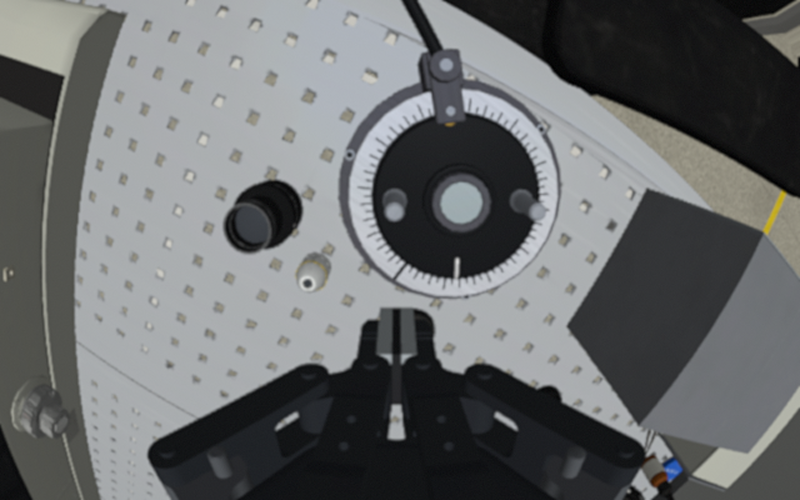

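The wrist view shows the whole stage: zero line about (402,270), index (457,259–277), posts (395,210) and (535,211), hub (446,65), and the lever running to (405,0). I'll measure the angles.

```bash
python3 - <<'E'
from h import *
w=dict(np.load('w1.npz')); P={}
for n,(x,y),z in [('zero_in',(405,265),26),('zero_out',(396,279),26),('index_out',(457,278),34),('index_in',(457,259),34),('postL',(394,213),72.5),('postR',(538,211),72.5),('pol',(461,202),46),('hub',(446,65),61),('lev',(414,10),60),('discL',(373,196),34),('discR',(540,196),34)]:
    P[n]=wplane(w,((x+.5)/1.25-.5,(y+.5)/1.25-.5),z)[0]
C=(P['postL']+P['postR'])[:2]/2
for n in P:
    d=P[n][:2]-C; print(n,P[n].round(1),np.hypot(*d).round(1),np.degrees(np.arctan2(d[1],d[0])).round(1))
d=P['lev']-P['hub'];print(C,np.hypot(*d[:2]),np.degrees(np.arctan2(d[1],d[0])))
E
```

```text
zero_in [434.6 147.6  26. ] 64.9 173.0
zero_out [421.1 148.1  26. ] 78.4 173.9
index_out [446.8 109.3  34. ] 60.4 -149.8
index_in [459.9 117.4  34. ] 45.0 -150.4
postL [476.  179.4  72.5] 45.9 120.1
postR [522.1 100.   72.5] 45.9 -59.9
pol [499.4 140.3  46. ] 0.7 58.8
hub [571.8 195.4  61. ] 91.6 37.5
lev [594.1 229.8  60. ] 131.0 43.5
discL [471.8 194.2  34. ] 61.0 116.5
discR [532.1  87.6  34. ] 61.7 -57.6
[499.03419512 139.68165472] 40.996469176086805 57.08005700186694
```

Lever at about 57° means joint about 0.17, so the dial is free; about 36.7° remain to turn. I'll descend behind the left post and approach.

Request:
move_arm(
  steps=[0,0,0,-2,0,-35,0,0,0,0,-2,0,-70,0,0,0,0,-2,0,-95,0,0,0,0,-2,0,-105,0,0,0,0,-2,0,-108,0,0,0,0,-2,0,-108,0,0,0,0,2.4,2.4,-108,0,0,0,0,5,3.9,-108,0,0,0,0,6.7,4.8,-108,0,0,0,0,8.5,5.8,-108,0,0,0,0,8.5,5.8,-108,0,0,0,0,8.5,5.8,-108,0],
)

```text
time: 7.0
tool_pos: [458.8, 170.3, 71.5]
tcp_rot: [-0.0, 0.969, 0.247, 0.0]
wrist_force: [0.4, 0.0, 0.6]
finger_gap: -0.002
grasp_force: 0.0
```

Request:
move_arm(
  steps=[0,0,0,1.9,0.6,0,0,0,0,-2,3,1.9,0,0,0,0,-4,4.2,3.2,0,0,0,0,-8,6.7,5.5,0,0,0,0,-12,9.3,7.7,0,0,0,0,-16,12.1,9.7,0,0,0,0,-20,15,11.5,0,0,0,0,-24,18.1,13.1,0,0,0,0,-28,21.2,14.5,0,0,0,0,-31,23.6,15.4,0,0,0,0,-31,23.6,15.4,0,0,0,0,-31,23.6,15.4,0,0],
)

```text
time: 8.0
tool_pos: [482.1, 185.7, 71.2]
tcp_rot: [0.0, 1.0, -0.02, -0.0]
wrist_force: [-0.4, 0.4, 0.7]
finger_gap: 0.001
grasp_force: 0.0
```

```bash
python3 - <<'E'
from h import *
w=wsnap(); print(w['tp']); np.savez('w2.npz',**w); save(w,'w2.png',(220,120,480,320),3)
E
```

```text
[482.14291208 185.72425715  71.2403312 ]
```

View pics/w2.png

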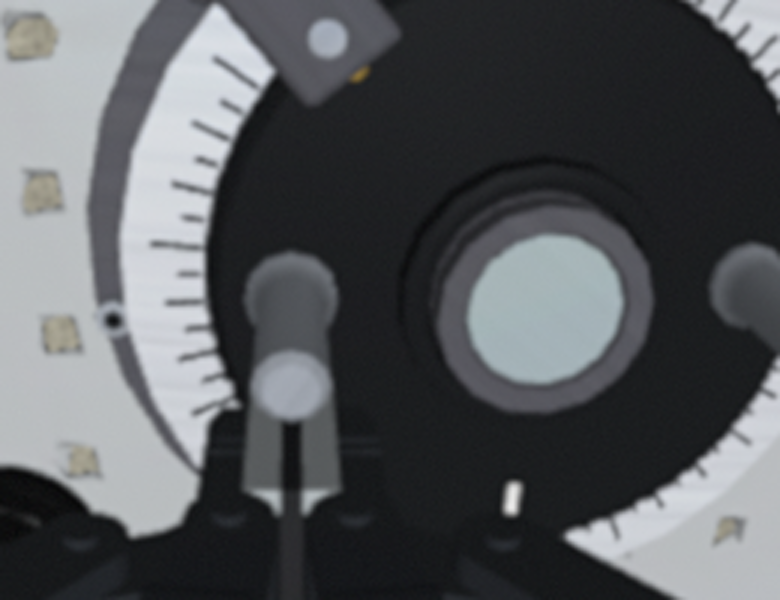

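The finger pads sit right behind the left post (top at (291,384)); the index inner end is at (513,486) and the zero line is hidden by the gripper.

```bash
python3 - <<'E'
from h import *
w=dict(np.load('w2.npz')); P={}
for n,(x,y),z in [('postL',(291,384),72.5),('pol',(545,308),46),('index_in',(513,484),34),('tick5a',(155,243),26),('tick5b',(200,245),26)]:
    P[n]=wplane(w,((x+.5)/3-.5+220,(y+.5)/3-.5+120),z)[0]
C=P['pol'][:2]
for n in P:
    d=P[n][:2]-C; print(n,P[n].round(1),np.hypot(*d).round(1),np.degrees(np.arctan2(d[1],d[0])).round(1))
E
```

```text
postL [501.1 185.3  72.5] 45.2 88.8
pol [500.1 140.1  46. ] 0.0 0.0
index_in [454.9 140.5  34. ] 45.3 179.5
tick5a [508.3 211.3  26. ] 71.7 83.5
tick5b [507.6 202.6  26. ] 62.9 83.2
```

About 5.9° remain (the 90° scale tick at 83.2° agrees with zero at 173.2°). I'll push about 5.5° more, retreat and look.

Request:
move_arm(
  steps=[0,0,-1.8,1.5,0.5,0,0,0,0,-3.6,3,1,0,0,0,0,-5.5,4.5,1.4,0,0,0,0,-5.5,4.5,1.4,0,0,0,0,-5.5,4.5,1.4,0,0,0,0,-5.5,-8,3,0,0,0,0,-5.5,-22,4,0,0,0,0,-5.5,-25,4,30,0,0,0,-5.5,-35,0,65,0,0,0,-5.5,-50,-10,95,0,0,0,-5.5,-60,-20,108,0,0,0,-5.5,-60,-25,108,0,0,0,-5.5,-60,-25,108,0,0,0,-5.5,-60,-25,108,0],
)

```text
time: 9.22
tool_pos: [422.4, 160.4, 178.7]
tcp_rot: [0.0, 0.998, -0.069, -0.0]
wrist_force: [-0.3, 0.6, -0.7]
finger_gap: -0.001
grasp_force: 0.0
```

```bash
python3 - <<'E'
from h import *
w=wsnap(); print(w['tp']); np.savez('w3.npz',**w); save(w,'w3.png',(240,80,500,280),3)
E
```

```text
[422.41910145 160.42525549 178.69377935]
```

View pics/w3.png

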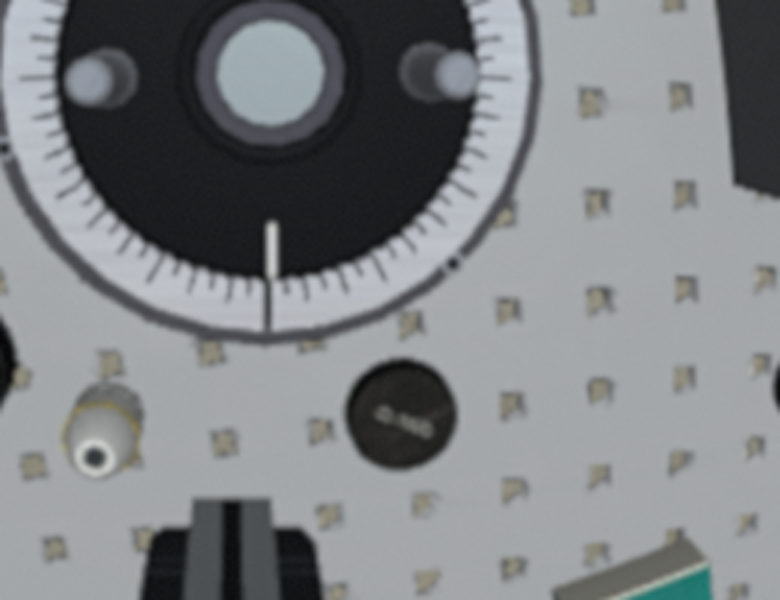

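The index at x≈272 (y 222–278) now sits a few pixels right of the zero line (x≈268, y 280–332). I'll measure both line axes precisely by intensity centroids.

```bash
cat > ang.py <<'E'
from h import *
def ang(w,xi,yi,xz,yz,C=None):
    # centroids per row: index bright in [xi], zero dark in [xz] (raw pixel coordinates)
    g=cv2.cvtColor(w['pixels'],cv2.COLOR_RGB2GRAY).astype(float)
    def cen(xr,yr,s):
        o=[]
        for y in range(*yr):
            v=s*g[y,xr[0]:xr[1]]; v=np.clip(v-np.median(v)-25,0,None)
            if v.sum()>20:o.append((np.dot(v,np.arange(*xr))/v.sum(),y))
        return np.array(o)
    I=wplane(w,cen(xi,yi,1),34); Z=wplane(w,cen(xz,yz,-1),26)
    for n,p in(('index',I),('zero',Z)):
        l=cv2.fitLine(p[:,:2].astype(np.float32),cv2.DIST_L2,0,.01,.01).ravel()
        d=p[:,:2]-C; a=np.degrees(np.unwrap(np.arctan2(d[:,1],d[:,0]),period=2*np.pi))%360
        print(n,len(p),p.mean(0).round(1),'ang',a.mean().round(2),'linedir',np.degrees(np.arctan2(l[1],l[0]))%180,'r',np.hypot(*d.T).round(0)[[0,-1]])
E
python3 - <<'E'
from ang import *
w=dict(np.load('w3.npz'))
pix=lambda x,y:((x+.5)/3-.5+240,(y+.5)/3-.5+80)
L=wplane(w,pix(90,83),72.5)[0];Rr=wplane(w,pix(455,75),72.5)[0];p=wplane(w,pix(271,73),46)[0]
C=(L+Rr)[:2]/2;d=(L-Rr)[:2];print(L,Rr,p,np.hypot(*d),'dial from posts',np.degrees(np.arctan2(d[1],d[0]))+90)
for c in(C,p[:2],(C+p[:2])/2): print(c);ang(w,(324,338),(155,172),(323,337),(175,189),c)
E
```

```text
[503.39088603 184.65799352  72.5       ] [493.94003447  95.01069152  72.5       ] [498.784707  139.4341448  46.       ] 90.14409216433847 dial from posts 173.98195900503126
[498.66546025 139.83434252]
index 17 [447.  145.5  34. ] ang 173.77 linedir 173.04845 r [45. 59.]
zero 14 [428.2 148.8  26. ] ang 172.72 linedir 173.02786 r [65. 77.]
[498.784707  139.4341448]
index 17 [447.  145.5  34. ] ang 173.35 linedir 173.04845 r [45. 59.]
zero 14 [428.2 148.8  26. ] ang 172.41 linedir 173.02786 r [65. 77.]
[498.72508362 139.63424366]
index 17 [447.  145.5  34. ] ang 173.56 linedir 173.04845 r [45. 59.]
zero 14 [428.2 148.8  26. ] ang 172.56 linedir 173.02786 r [65. 77.]
```

About 1.0° remains. I repeat the push with 1° (0.8 mm) more, then return to the same viewpoint.

Request:
move_arm(
  steps=[0,0,-1,15,20,-30,0,0,0,-1,30,29,-60,0,0,0,-1,37,29,-90,0,0,0,-1,38,29,-108,0,0,0,-1,40,28,-108,0,0,0,-1,52,27.5,-108,0,0,0,-1,60,27,-108,0,0,0,-1,63,26.6,-108,0,0,0,-1,64.5,26.6,-108,0,0,0,-1,65,26.6,-108,0,0,0,-1,65.3,26.6,-108,0,0,0,-1,65.3,26.6,-108,0,0,0,-1,65.3,26.6,-108,0,0,0,-1,52,28,-108,0,0,0,-1,38,29,-108,0,0,0,-1,35,29,-78,0,0,0,-1,20,20,-43,0,0,0,0,0,0,-10,0,0,0,0,0,0,0,0,0,0,0,0,0,0,0],
)

```text
time: 10.93
tool_pos: [422.9, 160.2, 182.1]
tcp_rot: [-0.0, 0.998, -0.069, 0.003]
wrist_force: [1.3, 1.0, 0.8]
finger_gap: -0.0
grasp_force: 0.0
```

Request:
move_arm(
  steps=[0,0,0,0,0,0,0,0,0,0,0,0,0,0],
)

```text
time: 11.1
tool_pos: [422.2, 160.7, 178.6]
tcp_rot: [0.0, 0.998, -0.069, -0.0]
wrist_force: [-0.1, -0.1, 0.5]
finger_gap: -0.005
grasp_force: 0.0
```

```bash
python3 - <<'E'
from ang import *
w=wsnap(); print(w['tp'],r.sense()['time']); np.savez('w4.npz',**w)
ang(w,(324,338),(155,172),(323,337),(175,189),np.array([498.72,139.63])); save(w,'w4.png',(300,140,360,200),8)
E
```

```text
[422.17308039 160.74851537 178.60328413] 11.15
index 17 [446.8 145.9  34. ] ang 173.11 linedir 172.94823 r [45. 60.]
zero 14 [427.8 148.8  26. ] ang 172.66 linedir 172.37752 r [65. 78.]
```

View pics/w4.png

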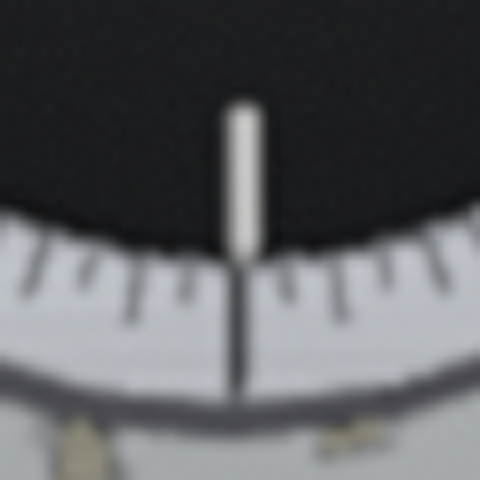

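About 0.45° remains. One last small nudge, then on to the left side of the lever.

Request:
move_arm(
  steps=[0,0,-1,15,20,-30,0,0,0,-1,30,29,-60,0,0,0,-1,37,29,-90,0,0,0,-1.5,38,29,-108,0,0,0,-1.5,40,28,-108,0,0,0,-1.5,52,27.5,-108,0,0,0,-1.5,60,27,-108,0,0,0,-1.5,63,26.7,-108,0,0,0,-1.5,64.8,26.7,-108,0,0,0,-1.5,65.4,26.7,-108,0,0,0,-1.5,65.7,26.7,-108,0,0,0,-1.5,65.7,26.7,-108,0,0,0,-1.5,65.7,26.7,-108,0,0,0,-1.5,52,28,-108,0,0,0,-1,38,29,-108,0,0,0,-1,35,29,-78,0,0,0,-1,20,20,-43,0,0,0,0,0,0,-10,0,0,0,0,0,0,0,0,0,0,0,0,0,0,0],
)

```text
time: 12.82
tool_pos: [422.9, 160.2, 182.1]
tcp_rot: [-0.0, 0.998, -0.069, 0.002]
wrist_force: [0.2, 1.0, -0.2]
finger_gap: -0.001
grasp_force: 0.0
```

```bash
python3 - <<'E'
from ang import *
snap('wrist');snap('wrist');w=wsnap(); print(w['tp'],r.sense()['time']); np.savez('w5.npz',**w)
ang(w,(324,338),(155,172),(323,337),(175,189),np.array([498.72,139.63]))
E
```

```text
[422.52320088 160.55632191 179.42216009] 12.9667
index 17 [447.3 146.3  34. ] ang 172.56 linedir 172.58546 r [45. 59.]
zero 14 [428.3 148.7  26. ] ang 172.63 linedir 172.80257 r [65. 77.]
```

Request:
move_arm(
  steps=[0,0,6,20,15,0,0,0,0,12,50,35,0,0,0,0,18,80,55,0,0,0,0,25,110,75,0,0,0,0,32,135,88,0,0,0,0,39,150,90,0,0,0,0,46,150,90,0,0,0,0,53,150,90,0,0,0,0,59,150,90,0,0,0,0,65,150,90,0,0,0,0,65,150,90,0,0,0,0,65,150,90,0,0,0,0,65,150,90,0,0,0,0,65,150,90,0,0],
)

```text
time: 14.13
tool_pos: [572.1, 250.9, 178.8]
tcp_rot: [-0.0, 0.879, 0.477, -0.0]
wrist_force: [-0.3, 0.1, 0.1]
finger_gap: 0.002
grasp_force: 0.0
```

```bash
python3 - <<'E'
from h import *
w=wsnap(); print(w['tp'],r.sense()['time']); np.savez('w6.npz',**w); save(w,'w6.png')
E
```

```text
[572.06861857 250.86043149 178.80545115] 14.1833
```

View pics/w6.png

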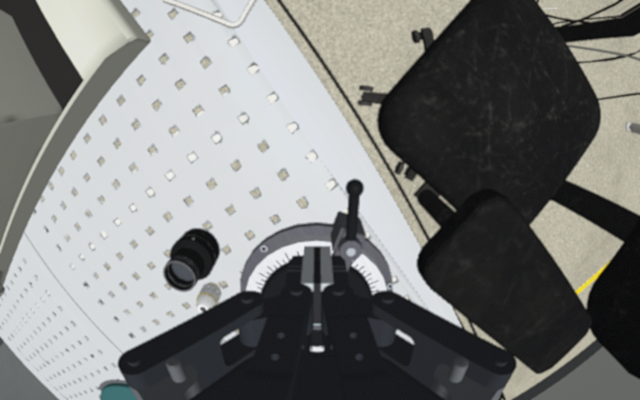

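The index is now within 0.1° of zero. The lever ball (355,187) and hub (349,252) are to the right of the closed fingers, so I descend and approach.

Request:
move_arm(
  steps=[0,0,0,0,0,-35,0,0,0,0,0,0,-70,0,0,0,0,0,0,-98,0,0,0,0,0,0,-110,0,0,0,0,0,0,-114,0,0,0,0,0,0,-114,0,0,0,0,4,-2.7,-114,0,0,0,0,7,-4.7,-114,0,0,0,0,9,-6.1,-114,0,0,0,0,10.5,-7.1,-114,0,0,0,0,12,-8.1,-114,0,0,0,0,12,-8.1,-114,0,0,0,0,12,-8.1,-114,0],
)

```text
time: 15.27
tool_pos: [584.3, 242.6, 65.5]
tcp_rot: [-0.0, 0.878, 0.478, 0.0]
wrist_force: [-1.4, 1.2, 0.4]
finger_gap: 0.001
grasp_force: 0.7
```

Request:
move_arm(
  steps=[0,0,-3,2.5,-0.8,0,0,0,0,-6,5,-1.6,0,0,0,0,-10,8.3,-2.9,0,0,0,0,-15,12.3,-4.9,0,0,0,0,-20,16,-7.2,0,0,0,0,-25,19.6,-9.9,0,0,0,0,-30,22.9,-12.8,0,0,0,0,-35,25.9,-16,0,0,0,0,-38,27.6,-18,0,0,0,0,-40,28.7,-19.5,0,0,0,0,-40,28.7,-19.5,0,0,0,0,-40,28.7,-19.5,0,0],
)

```text
time: 16.27
tool_pos: [612.3, 223.5, 65.2]
tcp_rot: [-0.0, 0.989, 0.149, -0.0]
wrist_force: [-4.9, 2.2, 3.0]
finger_gap: -0.002
grasp_force: 2.3
```

Request:
move_arm(
  steps=[0,0,-2,1,-1.4,0,0,0,0,-4,1.9,-2.9,0,0,0,0,-6,2.8,-4.4,0,0,0,0,-7.5,3.5,-5.6,0,0,0,0,-7.5,3.5,-5.6,0,0,0,0,-7.5,3.5,-5.6,0,0],
)

```text
time: 16.77
tool_pos: [615.6, 218.3, 65.1]
tcp_rot: [-0.0, 0.996, 0.084, -0.001]
wrist_force: [-5.5, 3.3, 2.2]
finger_gap: -0.0
grasp_force: 3.0
```

Request:
move_arm(
  steps=[0,0,0,-2,10,0,0,0,0,0,-4,22,0,0,0,0,0,-4,22,35,0,0,0,0,-4,22,70,0,0,0,0,-4,22,100,0,0,0,0,-20,10,114,0,0,0,-4,-55,-5,114,0,0,0,-8,-90,-20,114,0,0,0,-12,-125,-35,114,0,0,0,-16,-160,-50,114,0,0,0,-17.5,-185,-57,114,0,0,0,-17.5,-193,-58,114,0,0,0,-17.5,-193,-58,114,0,0,0,-17.5,-193,-58,114,0,0,0,-17.5,-193,-58,114,0],
)

```text
time: 18.02
tool_pos: [424.5, 160.3, 179.5]
tcp_rot: [-0.0, 0.998, -0.068, 0.0]
wrist_force: [0.6, 0.5, -0.2]
finger_gap: -0.004
grasp_force: 0.0
```

```bash
python3 - <<'E'
from ang import *
w=wsnap(); print(w['tp'],r.sense()['time']); np.savez('w7.npz',**w); save(w,'w7.png',(200,0,460,200),3)
ang(w,(324,338),(155,172),(323,337),(175,189),np.array([498.72,139.63]))
E
```

```text
[424.45627321 160.26997197 179.47680228] 18.0667
index 17 [449.1 146.2  34. ] ang 172.5 linedir 172.51096 r [43. 57.]
zero 13 [429.6 148.5  26. ] ang 172.66 linedir 171.48819 r [64. 75.]
```

View pics/w7.png

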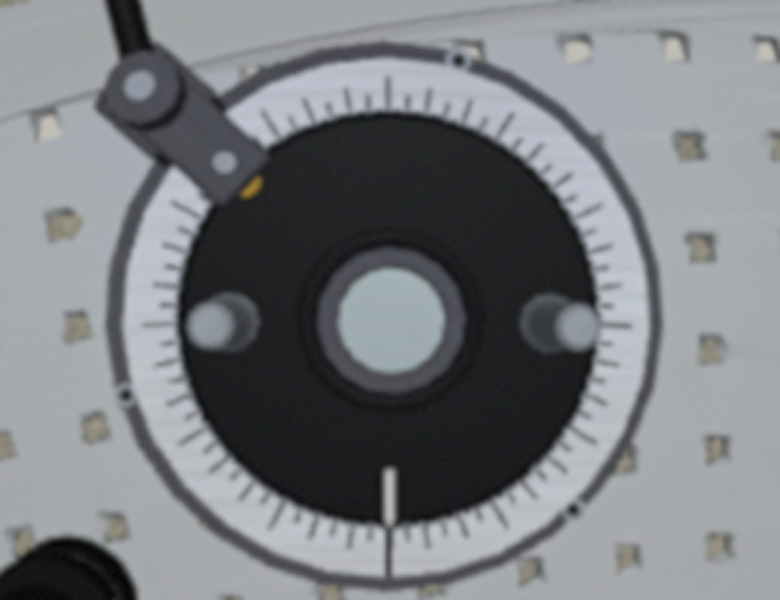

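The index line is in line with the zero line at x≈389. The lever shows from the hub (140,86) to about (121,5); I check its angle.

```bash
python3 - <<'E'
from h import *
w=dict(np.load('w7.npz')); g=cv2.cvtColor(w['pixels'],cv2.COLOR_RGB2GRAY)
for y in(2,6,10): 
    row=g[y,225:260]; x=np.where(row<70)[0]+225; print(y,x.min(),x.max(),wplane(w,(x.mean(),y),60)[0])
H=wplane(w,((140.5)/3-.5+200,86.5/3-.5),61)[0]
for y in(2,6):
    x=np.where(g[y,225:260]<70)[0]+225; d=wplane(w,(x.mean(),y),60)[0]-H; print(H,np.hypot(*d[:2]),np.degrees(np.arctan2(d[1],d[0])))
E
```

```text
2 236 246 [595.71277818 197.45799998  60.        ]
6 237 247 [592.00170312 197.05767032  60.        ]
10 238 248 [588.3266792  196.66370419  60.        ]
[571.84228919 195.72589811  61.        ] 23.93324929558302 4.15024989346941
[571.84228919 195.72589811  61.        ] 20.203355849231382 3.779584730428481
```

```bash
python3 -c "
from h import *
print(workorder.job_done())"
```

```text
the job is handed in; nothing more can be done
None
```

The job is handed in after about 18 s on the robot's clock: the lever was swung back, the dial turned until its index sat within about 0.2° of zero, and the lever swung clockwise to about 1.05–1.1 rad, past the 0.8 where the dial is held tight. The polariser is still in its seat, and I steered the arm clear of the other optics.

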